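# Stack the keyed eyelet tray on the shuttle and run it home

### The job

Feed the eyelet press: stack the loose blue eyelet tray on the grey tray of the shuttle carriage, the notch in its end over the yellow key, so that it sits fully down and level. Then push the loaded carriage gently along its rails until it is fully home against the red bumper, with the tray still seated. Keep the tray upright all the time so that no eyelets spill, and let go of everything.

Things in the scene. Friction and masses are not known exactly. Their poses are not given: they have to be found in the camera images.
- tray_bar (a point): centre of the black carrying bar over the middle of the loose blue tray, 65 mm above the tray's underside. The bar runs along tray x: 62 mm long, 11 mm thick (y), 18 mm high, free air on both sides. Tray: 84 (x) x 120 (y) mm, rim 40 mm high, about 0.25 kg, brass eyelets in it. Axes: z up, y to the end with the notch. Seated, this point is 59 mm above seat, axes alike
- notch (a point): notch in the lower edge of the blue tray's +y end wall, below a yellow stripe: 22 mm wide, 14 mm high, open below and through the wall. The point is mid-wall at the wall's lower edge, 57.5 mm from the tray's centre, 6 mm above its underside; it meets key when seated. The tray's foot below (68 x 104 x 6 mm) enters the grey tray with 3 mm clearance a side
- seat (a point): centre of the grey tray's mouth at rim height (67 mm above the bench). The grey tray, 84 (x) x 120 (y) x 34 mm, walls 5 mm, is fixed on the carriage and moves with it. Axes: z up, y along the rails towards the key and the red bumper
- key (a point): the yellow key on the rim of the grey tray, at the middle of its end nearest the red bumper, 57.5 mm from seat: an upright tab 16 mm wide (x), 5 mm thick, standing 12 mm above the rim. The point is the middle of its root at the rim's height; axes as seat
- push_grip (a point): middle of the upright black push grip of the carriage, a cylinder 22 mm in diameter and 44 mm high (58 to 102 mm above the bench), on the robot's side of the carriage, 95 mm from seat along -x; axes as seat
- carriage (a joint): travel of the carriage along its rails in m: 0 at the right end, grows as it moves along +y of seat (to the left, towards the press); 0.120 is fully home at the red bumper. It stays where it is left; moving it takes about 2 N
- shuttle: the shuttle base: grey plate 130 (x) x 292 (y) mm with two steel rails and end blocks 40 mm high, fixed to the bench, the red bumper on its left (+y) end block. Origin at the middle of its underside; y along the rails towards the bumper
Not all that is in view belongs to the job. Of the things shaped like the part that bears tray_bar, the blue one is meant.

How it is judged:
By the outcome, as a careful person would: the job done as asked, in the order asked, and still so for the second after the job is handed in, with the robot touching nothing.
It also fails if it takes over 48 s, if anything falls off the work surface, if the arm or the gripper's body presses on something with over 40 N, if the wrist force passes 120 N, or if a joint passes its speed limit or range.

### The arm

A 7-joint arm with a two-finger parallel gripper is mounted at the origin on a cart in front of the work surface, level with it; the furniture and walls round the work are solid. World frame = base frame: x ahead of the robot, y to its left, z up, the work surface at z = 0. Lengths are in m, angles in rad, forces in N, time in s.
With the tool pointing down it reaches from about 0.35 to 0.9 m from the base axis. Payload 8.1 kg.
Tool frame: the origin (TCP) lies at the very end of the fingers, on their centre line; the grasp point (between the pads) lies 19 mm behind it; z points along the fingers, y is the line along which they close (so a half turn about z gives the same grasp; the last joint's range is limited). The gripper opens to 92 mm and grips with 3 to 60 N. Pads are 19 mm wide; open, the fingers measure 130 mm over their backs; the gripper's body (75 mm by 190 mm) begins 47 mm behind the grasp point.
Start: joints at [-1.391, 0.434, 0.025, 1.573, -0.012, 1.134, -0.075], TCP at [0.174, 0.6, 0.227] pointing down, gripper open.
Joint ranges: [-2.62, 2.62], [-0.44, 2.09], [-1.27, 1.32], [0.08, 2.57], [-1.32, 4.46], [0.12, 2], [-2.74, 2.74]. Speed limits (rad/s): [2.22, 2.22, 3.01, 3.01, 3.14, 3.14, 3.14].

### API

Orientations are given as a rotation vector (axis times angle).
In Python, from cell import arm gives the robot as it stands.
- The arm moves only by the tool drive_tool, never from a script. Its argument "targets" is a list of rows, each a list of 7 numbers: the turn, a rotation vector about the world's x, y, z in units of 5 degrees (1.0 is 5 degrees), then the shift along the world's x, y, z in units of 40 mm (1.0 is 40 mm), then the opening, from 0 (shut) to 1 (fully open). In form: [[wx, wy, wz, dx, dy, dz, fingers], ...]. A call has 1 to 5 rows; each row is the pose to reach, as a shift and turn from the pose commanded when the call began; what a row does not reach only later rows make up. A row lasts 1/10 s, in which the tool goes at most 50 mm and 8.59 degrees, less where a joint would pass 70% of its speed; a pose out of reach is approached as far as the arm can. A call with a gripper value outside its range is refused whole. The fingers move at their own pace and stop on an object; "force" is the grip in N (left out, the last holds). Time passes only in rows, so rows that repeat a pose let the fingers close. It gives the time, the measured TCP pose, the force, the opening and the grip force at its end, in the units of the state.
- arm.observe(): the state, without advancing time (a new reading comes with each control period).
- arm.get_image(name): name is "side" or "top" or "wrist"; returns a dict with "pixels" (480x640x3 uint8, red, green, blue), "intrinsics" (3x3 intrinsics, pixels), "rvec" (rotation vector, rad) and "tvec" (3), from world to camera coordinates, as OpenCV has them; the wrist camera has in their place "mount" (4x4, takes a point from camera to tool coordinates, whose origin is the TCP and whose axes are the flange's). Camera axes: x right, y down, z forward; pixel columns grow to the right and rows downward; lengths in m; the calibration is good to about 2 mm. A picture is of the moment at which its call begins: read the wrist's pose just before it. There is no depth.
- arm.sign_off(): hands the job in; it is judged then, once.
The state is a dict: "clock": time; "joints": joint angles; "dq": joint speeds; "joint_efforts": joint torques, N m; "position": TCP position; "ee_rot": TCP orientation; "force": force on the tool from outside, world axes, zero at the start; "ft_torque": the same for the moment, N m; "width": opening from 0.0 (shut) to 1.0 (fully open); "gripper_force": force on a finger pad.
Only numpy, scipy, OpenCV 4.12 (cv2) and the standard library are available. Lean on these libraries where they do the work, as an engineer would, in place of code of your own. Each camera call takes 0.05 s, during which the arm holds its last target. There are 200 camera calls.

## Working session

There is one attempt and no reset: what is moved stays moved. The work goes in short steps, Python scripts to look and compute and a tool call to move; the robot and the scene stay as the last step left them, time stands still between calls to the robot, and variables do not carry over. Pictures are saved under pics/ and viewed, at most 10 in all, crops included, and the job is handed in when it is done.

Besides the shell and the picture viewer there is one more tool, called after "Emit:" in YAML: its name, and indented under it one key for each argument. drive_tool: Moves the arm, as the interface text tells. Its arguments: {"type":"object","properties":{"targets":{"type":"array"},"force":{"type":"number"}},"required":["targets"]}

```bash
mkdir -p pics; ls
cat > h.py <<'E'
import numpy as np, cv2
from cell import arm
def save(n,im): cv2.imwrite('pics/'+n, cv2.cvtColor(im,cv2.COLOR_RGB2BGR))
def ray(d,uv,z):
    R,_=cv2.Rodrigues(np.array(d['rvec'],float)); t=np.array(d['tvec'],float).ravel()
    c=-R.T@t; r=R.T@np.linalg.inv(np.array(d['intrinsics']))@np.array([uv[0],uv[1],1.])
    return c+r*(z-c[2])/r[2]
def proj(d,p):
    return cv2.projectPoints(np.array(p,float).reshape(-1,3),np.array(d['rvec'],float),np.array(d['tvec'],float),np.array(d['intrinsics'],float),None)[0].reshape(-1,2)
E
python3 - <<'E'
from h import *
import pickle
s=arm.observe();print(s)
for n in('top','side'):
    d=arm.get_image(n);save(n+'0.png',d['pixels']);pickle.dump(d,open(n+'.pkl','wb'))
    R,_=cv2.Rodrigues(np.array(d['rvec'],float));print(n,-R.T@np.array(d['tvec']).ravel(),np.array(d['intrinsics'])[0,0])
E
```

```text
pics
{'clock': 0.0, 'joints': array([-1.39059369,  0.43520525,  0.02497132,  1.57405072, -0.01157837,
        1.13398803, -0.0751068 ]), 'dq': array([-0.00044953, -0.00028551, -0.00118627, -0.00015278, -0.00058419,
       -0.000642  ,  0.00165623]), 'joint_efforts': array([-9.74735885e-04, -6.67867112e+01,  9.84384567e-01, -3.14447737e+01,
       -6.03190600e-02,  4.31413273e-02,  1.87131322e-04]), 'position': array([0.17432919, 0.59969293, 0.2259739 ]), 'ee_rot': array([-4.42840149e-01, -3.11016631e+00,  2.36514752e-03]), 'force': array([0.13821834, 0.45443315, 0.59399065]), 'ft_torque': array([-0.00035579, -0.03486883,  0.02652412]), 'gripper_force': 0.0, 'width': 1.0005740141215045}
top [ 0.29212736 -0.29446107  1.13732841] 478.77527336957496
side [ 0.10672271 -1.26362411  0.48090739] 488.2423947377749
```

View pics/top0.png

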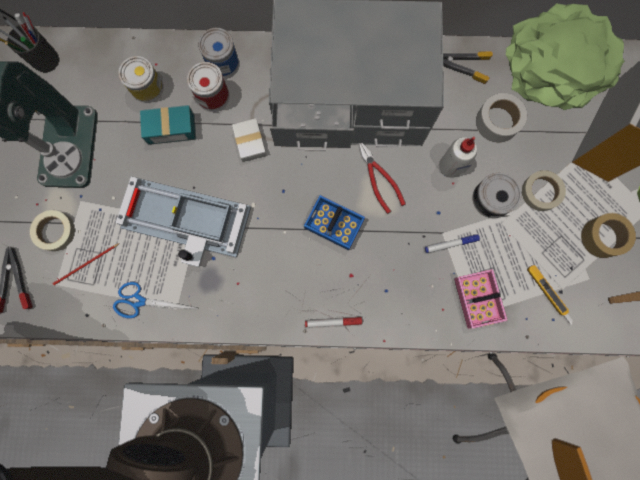

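View pics/side0.png

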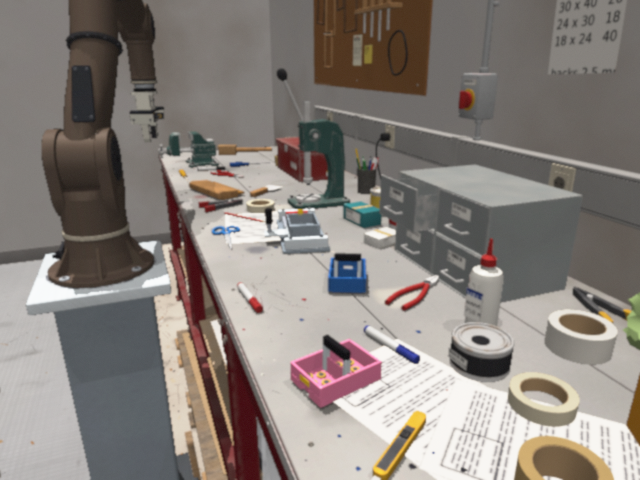

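Top view: the blue tray is at about (336,222). A pink lookalike sits at (482,297). The shuttle is at (185,215), with the yellow key near (177,210), the push grip near (185,253) and the red bumper near (132,203). The blue tray is the one meant, going by its colour. I'll confirm it in an enlarged crop and find the notch end there.

Run:
```python
from h import *
import pickle
t=pickle.load(open('top.pkl','rb'));s=pickle.load(open('side.pkl','rb'))
A=t['pixels'][185:260,295:380];B=t['pixels'][165:275,105:265];C=s['pixels'][240:300,315:385]
f=lambda a,w,h:cv2.resize(a,(w,h),interpolation=cv2.INTER_CUBIC)
im=np.zeros((600,800,3),np.uint8)
im[:300,:340]=f(A,340,300); im[:300,345:695]=f(C,350,300); im[300:,:436]=f(B,436,300)
save('crop1.png',im)
for n,d in(('top',t),('side',s)):
    h=cv2.cvtColor(d['pixels'],cv2.COLOR_RGB2HSV)
    for nm,lo,hi,mn in(('blue',(100,120,60),(125,255,255),100),('yel',(22,150,120),(33,255,255),4)):
        m=cv2.inRange(h,lo,hi);k,l,st,c=cv2.connectedComponentsWithStats(m)
        for i in range(1,k):
            if st[i,4]>=mn:
                e=''
                if nm=='blue': 
                    r=cv2.minAreaRect(np.argwhere(l==i)[:,::-1].astype(np.float32)); e=r
                print(n,nm,c[i].round(1),st[i],e)
d=t
h=cv2.cvtColor(d['pixels'],cv2.COLOR_RGB2HSV)
m=cv2.inRange(h,(100,120,40),(125,255,255));m[:185]=0;m[260:]=0;m[:,:295]=0;m[:,380:]=0
m=cv2.morphologyEx(m,cv2.MORPH_CLOSE,np.ones((9,9)))
P=np.argwhere(m)[:,::-1].astype(np.float32);W=np.array([ray(d,p,0.043)[:2] for p in P],np.float32)
r=cv2.minAreaRect(W);print('rect',r,cv2.boxPoints(r))
```

```text
top blue [334.2 222.2] [ 304  196   60   53 1050] ((333.800048828125, 221.90003967285156), (50.535133361816406, 35.77708435058594), 26.56505012512207)
top blue [129.9 300.8] [113 282  33  36 377] ((130.2671356201172, 299.7877197265625), (28.675081253051758, 36.165714263916016), 20.556047439575195)
top yel [138.9  70.6] [135  67   9   8  54] 
top yel [173.3 209.5] [172 207   3   6  10] 
top yel [533.2 274.7] [529 270   9  11  26] 
side blue [347.1 278.2] [329 259  37  34 895] ((347.0, 275.5), (33.0, 36.0), 90.0)
side blue [407.7 353.8] [397 346  22  17 163] ((407.66473388671875, 353.7411804199219), (23.545822143554688, 6.979381561279297), 32.47119140625)
side yel [368.3  55.6] [365  48   7  15  72] 
side yel [376.  201.5] [373 197   6  10  43] 
side yel [300. 211.] [299 209   3   5  15] 
side yel [304.1 380.3] [301 377   7   8  20] 
side yel [416.  419.3] [407 412  18  17 178] 
side yel [378.8 470.5] [374 466  13   8  46] 
rect ((0.5318422317504883, -0.3161756098270416), (0.11880648881196976, 0.08523878455162048), 64.59161376953125) [[ 0.46785733 -0.35154635]
 [ 0.5448511  -0.38811952]
 [ 0.5958271  -0.28080487]
 [ 0.51883334 -0.2442317 ]]
```

View pics/crop1.png

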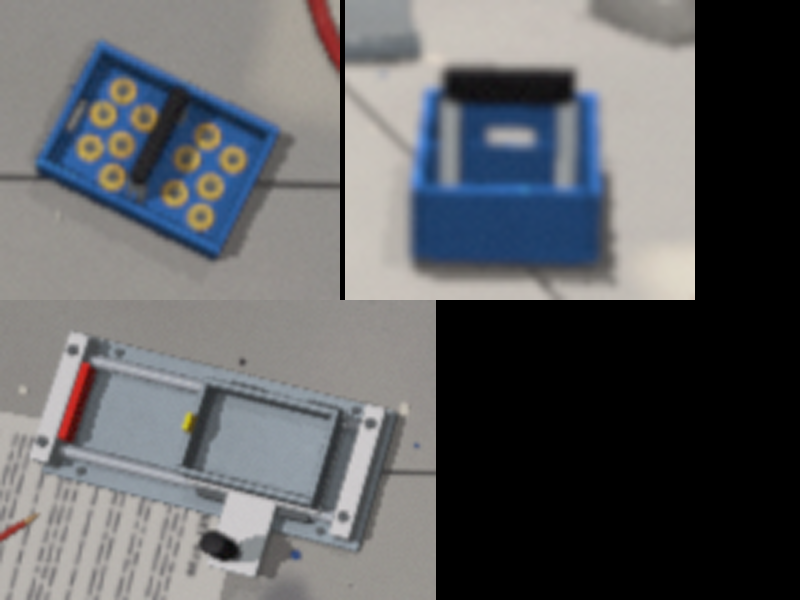

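The crop confirms the blue tray: black bar, brass eyelets, end nearest the side camera plain. So the notch should be on its left (+y) end, and I'll check that with the wrist camera. The shuttle's end-block screws are visible and give its axis.

Run:
```python
from h import *
import pickle
from scipy.spatial.transform import Rotation as Ro
t=pickle.load(open('top.pkl','rb'));s=pickle.load(open('side.pkl','rb'))
q=np.array([(73,350),(42,442),(371,423),(343,517)],float)
px=np.c_[105+q[:,0]*160/436,165+(q[:,1]-300)*110/300]
w=np.array([ray(t,p,.040) for p in px]);print(w)
d=(w[0]+w[1]-w[2]-w[3])[:2]/2;print('rail len',np.hypot(*d),'yaw',np.degrees(np.arctan2(-d[0],d[1])),'ctr',w.mean(0))
d/=np.hypot(*d)
k=ray(t,(173.8,209.6),.073);print('key',k,'seat',k[:2]-d*.0575)
rc=np.array([(207,383),(185,468),(340,410),(318,510)],float);rp=np.c_[105+rc[:,0]*160/436,165+(rc[:,1]-300)*110/300]
c=np.array([ray(t,p,.067) for p in rp]);print(c,c.mean(0))
g=ray(t,(105+225*.367,165+245*.3667),.1);print('grip',g)
R=Ro.from_rotvec(arm.observe()['ee_rot']).as_matrix();print(R.round(3),'yaw tool y',np.degrees(np.arctan2(-R[0,1],R[1,1])))
for z,p in((.065,(295+160*.25,185+138*.25)),):print('bar',ray(t,p,.072))
print(proj(s,[[.532,-.316,.065]]))
print(arm.get_image('wrist')['mount'])
```

```text
[[ 0.61303347  0.1664073   0.04      ]
 [ 0.53023134  0.18531154  0.04      ]
 [ 0.5546888  -0.09761238  0.04      ]
 [ 0.47180826 -0.07833478  0.04      ]]
rail len 0.2702157039011942 yaw -12.477955300458264 ctr [0.54244047 0.04394292 0.04      ]
key [0.54381342 0.05049079 0.073     ] seat [ 0.53138975 -0.00565101]
[[ 0.57924531  0.0385787   0.067     ]
 [ 0.50535616  0.05130755  0.067     ]
 [ 0.55877686 -0.07563806  0.067     ]
 [ 0.47272414 -0.0624628   0.067     ]] [ 0.52902562 -0.01205365  0.067     ]
grip [0.43660345 0.00335618 0.1       ]
[[-0.96   0.279 -0.   ]
 [ 0.279  0.96  -0.001]
 [-0.    -0.001 -1.   ]] yaw tool y -16.205438200994102
bar [ 0.53083542 -0.31834511  0.072     ]
[[347.26123087 257.09373448]]
[[ 9.73320247e-04 -9.69929225e-01 -2.43385192e-01  6.34022789e-02]
 [ 9.99999278e-01  1.11547001e-03 -4.46236737e-04 -3.77241031e-04]
 [ 7.04306934e-04 -2.43384582e-01  9.69929610e-01 -1.57524954e-01]
 [ 0.00000000e+00  0.00000000e+00  0.00000000e+00  1.00000000e+00]]
```

Emit:
drive_tool:
  targets:
    - [0,0,0,0.7,-0.95,0,1]
    - [0,0,0,1.4,-1.9,0,1]
    - [0,0,0,2.1,-2.85,0,1]
    - [0,0,0,2.8,-3.8,0,1]
    - [0,0,0,3.5,-4.75,0,1]

```text
clock: 0.65
position: [0.3152, 0.4084, 0.2267]
ee_rot: [-0.443, -3.11, 0.0]
force: [0.3, 0.7, -0.9]
width: 0.997
gripper_force: 0.0
```

Emit:
drive_tool:
  targets:
    - [0,0,0,0.6,-1,0,1]
    - [0,0,0,1.2,-2,0,1]
    - [0,0,0,1.8,-3,0,1]
    - [0,0,0,2.4,-4,0,1]
    - [0,0,0,3,-5,0,0.5]

```text
clock: 1.15
position: [0.435, 0.2084, 0.2268]
ee_rot: [0.443, 3.11, 0.0]
force: [1.2, 0.2, -0.2]
width: 0.954
gripper_force: 0.0
```

Emit:
drive_tool:
  targets:
    - [0,0,0,0.1,-1.2,0.2,0.5]
    - [0,0,0,0.2,-2.4,0.2,0.5]
    - [0,0,0,0.3,-3.6,0.2,0.5]

```text
clock: 1.45
position: [0.4463, 0.0642, 0.2349]
ee_rot: [0.443, 3.11, 0.001]
force: [0.8, 0.3, 0.3]
width: 0.704
gripper_force: 0.0
```

```bash
cat >> h.py <<'E'
from scipy.spatial.transform import Rotation as Ro
def wrist():
    s=arm.observe(); d=dict(arm.get_image('wrist'))
    T=np.eye(4);T[:3,:3]=Ro.from_rotvec(s['ee_rot']).as_matrix();T[:3,3]=s['position']
    C=np.linalg.inv(T@np.array(d['mount'])); d['rvec']=Ro.from_matrix(C[:3,:3]).as_rotvec(); d['tvec']=C[:3,3]
    return d
E
python3 - <<'E'
from h import *
import pickle
d=wrist();save('w1.png',d['pixels']);pickle.dump(d,open('w1.pkl','wb'))
print(proj(d,[[.53,-.01,.067],[.437,.01,.102],[.543,.05,.073]]))
E
```

```text
[[263.02323404 330.46288823]
 [244.7993626  240.48893531]
 [328.80857971 329.30127414]]
```

View pics/w1.png

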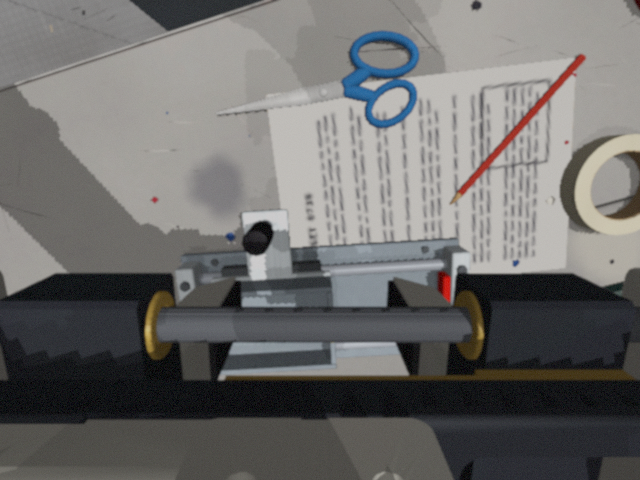

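The push grip's top is at (257,242), but the gripper hides the tray. I'll move further out so the shuttle falls in the clear half of the view.

Emit:
drive_tool:
  targets:
    - [0,0,0,1,-0.4,0.2,0.5]
    - [0,0,0,2,-0.8,0.4,0.5]
    - [0,0,0,3,-1.2,0.6,0.5]
    - [0,0,0,4,-1.5,0.8,0.5]
    - [0,0,0,4.5,-1.6,1,0.5]

```text
clock: 2.0
position: [0.6288, 0.0006, 0.2743]
ee_rot: [0.445, 3.11, -0.002]
force: [-1.0, 0.5, 0.2]
width: 0.5
gripper_force: 0.0
```

Run:
```python
from h import *
import pickle
d=wrist();save('w2.png',d['pixels']);pickle.dump(d,open('w2.pkl','wb'))
print(proj(d,[[.53,-.01,.067],[.437,.01,.102],[.543,.05,.073]]))
h=cv2.cvtColor(d['pixels'],cv2.COLOR_RGB2HSV);m=cv2.inRange(h,(20,150,120),(33,255,255))
k,l,st,c=cv2.connectedComponentsWithStats(m)
for i in range(1,k):
    if st[i,4]>=20:print(c[i],st[i],ray(d,c[i],.073))
```

```text
[[273.29024985 116.91064676]
 [256.26297726 -17.79075403]
 [340.96194407 111.28154996]]
[343.30526316 114.92631579] [341 106   6  18  95] [0.54657271 0.05120082 0.073     ]
[ 62.82608696 218.07246377] [ 61 209   5  22  69] [ 0.56193369 -0.23101785  0.073     ]
[ 38.4  225.16] [ 34 220   8  11  25] [ 0.56168005 -0.25660125  0.073     ]
[195.78651685 307.79775281] [192 297   9  24  89] [ 0.68422546 -0.14131381  0.073     ]
[433.38095238 319.14285714] [432 315   5  10  21] [0.76376803 0.08771215 0.073     ]
[194.55555556 343.75      ] [191 335   7  16  36] [ 0.72170015 -0.1567516   0.073     ]
[433.25714286 346.94285714] [431 342   5  10  35] [0.79458098 0.0811043  0.073     ]
```

View pics/w2.png

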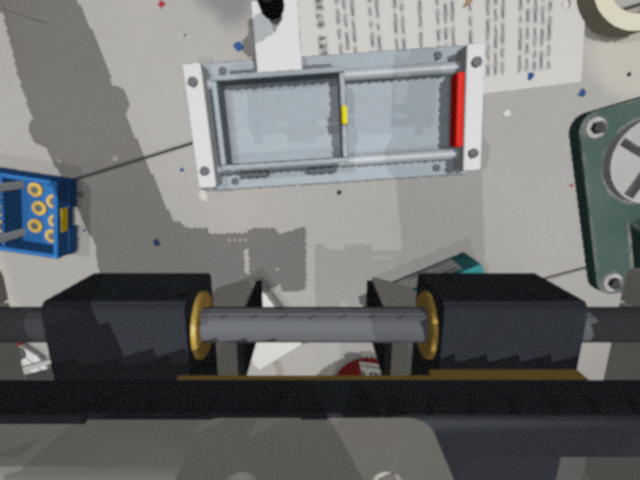

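The shuttle is clear, with the key at (343,115), the red bumper at (460,110) and block screws at (192,82), (205,170), (475,62) and (474,154). The blue tray's yellow stripe at (63,218) is on its +y end, so the notch end is confirmed.

Run:
```python
from h import *
import pickle
d=pickle.load(open('w2.pkl','rb'));px=d['pixels']
g=cv2.cvtColor(px,cv2.COLOR_RGB2GRAY)
# refine screws: dark blobs
S=[]
for u,v in((192,82),(205,170),(475,62),(474,154)):
    p=g[v-8:v+9,u-8:u+9].astype(float);w=np.clip(np.median(p)-30-p,0,None);
    # bright block only: nearest dark blob
    yy,xx=np.mgrid[-8:9,-8:9];w*=(xx**2+yy**2<49);S.append((u+(w*xx).sum()/w.sum(),v+(w*yy).sum()/w.sum()))
print(np.round(S,1));w=np.array([ray(d,p,.040) for p in S]);print(w.round(4))
e=(w[2]+w[3]-w[0]-w[1])[:2]/2;print('yaw',np.degrees(np.arctan2(-e[0],e[1])),np.hypot(*e),w.mean(0))
h=cv2.cvtColor(px,cv2.COLOR_RGB2HSV)
r=cv2.bitwise_or(cv2.inRange(h,(0,150,100),(6,255,255)),cv2.inRange(h,(174,150,100),(180,255,255)));r[:,:440]=0;r[200:]=0;r[:,500:]=0
P=np.argwhere(r)[:,::-1];R=np.array([ray(d,p,.04)[:2] for p in P],np.float32);print('bumper',cv2.minAreaRect(R))
c=R-R.mean(0);v=np.linalg.svd(c,full_matrices=False)[2][0];print('bumper axis yaw',np.degrees(np.arctan2(v[1],v[0])))
y=np.radians(np.degrees(np.arctan2(-e[0],e[1])));Y=np.array([-np.sin(y),np.cos(y)])
k=ray(d,(343.3,114.9),.077)[:2];print('key',k,'seat',k-.0575*Y)
# edge profile of grey tray across rows at cols via crop
cr=cv2.resize(px[50:200,175:375],(800,600),interpolation=cv2.INTER_CUBIC);save('crop2.png',cr)
h2=cv2.inRange(h,(100,150,60),(125,255,255));h2[:160]=0;h2[265:]=0;h2[:,90:]=0
P=np.argwhere(h2)[:,::-1];print(P[:,0].max())
```

```text
[[192.4  81.7]
 [204.1 170.8]
 [475.8  61.8]
 [472.4 153.1]]
[[ 0.4748 -0.0768  0.04  ]
 [ 0.557  -0.0952  0.04  ]
 [ 0.5336  0.1872  0.04  ]
 [ 0.6158  0.1687  0.04  ]]
yaw -12.555748809005502 0.27042853318442417 [0.54532022 0.04595398 0.04      ]
bumper ((0.5715813040733337, 0.1633533388376236), (0.008447149768471718, 0.06869883835315704), 77.41461944580078)
bumper axis yaw -12.733651
key [0.5467872  0.05083483] seat [ 0.53428731 -0.00529005]
75
```

View pics/crop2.png

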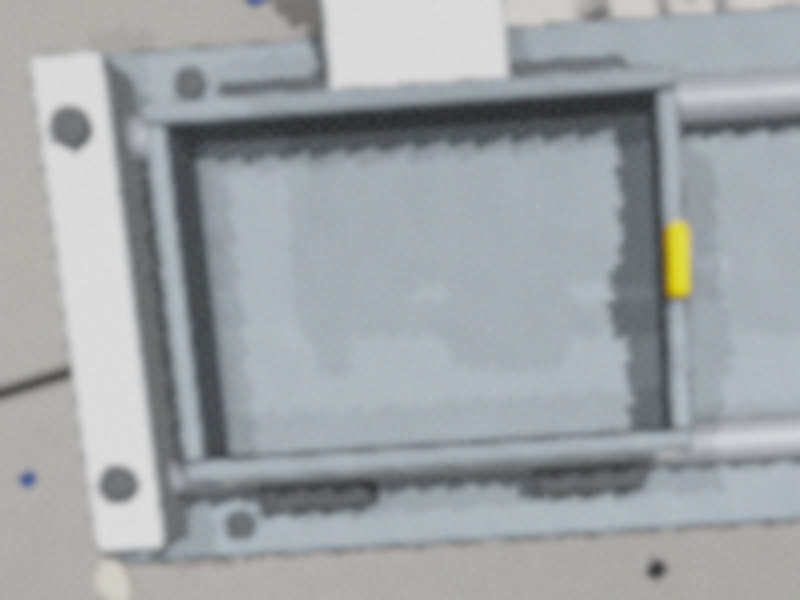

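Emit:
drive_tool:
  targets:
    - [0,0,-0.4,-0.1,-1.2,-0.2,0.5]
    - [0,0,-0.8,-0.2,-2.4,-0.4,0.5]
    - [0,0,-1.2,-0.3,-3.6,-0.6,0.5]
    - [0,0,-1.6,-0.4,-4.8,-0.8,0.5]
    - [0,0,-1.85,-0.5,-6,-1,0.5]

```text
clock: 2.55
position: [0.606, -0.2389, 0.2342]
ee_rot: [-0.693, -3.064, -0.001]
force: [0.8, -0.4, 0.4]
width: 0.499
gripper_force: 0.0
```

The crop shows the grey tray's inner corners at about (172,130), (657,92), (668,430) and (203,462), with the key at (677,260). Next I'll use those for the seat and measure the blue tray from here.

Run:
```python
from h import *
import pickle
d=pickle.load(open('w2.pkl','rb'))
for q in ([(172,130),(657,92),(668,430),(203,462)],[(148,122),(682,82),(690,440),(186,487)]):
    w=np.array([ray(d,(175+u/4,50+v/4),.067)[:2] for u,v in q]);print(w.round(4).tolist(),w.mean(0),[np.hypot(*(w[i]-w[i-1])).round(4) for i in range(4)])
d=wrist();px=d['pixels'];save('w3.png',px);pickle.dump(d,open('w3.pkl','wb'))
h=cv2.cvtColor(px,cv2.COLOR_RGB2HSV);m=cv2.inRange(h,(100,120,40),(125,255,255));m[275:]=0
k,l,st,c=cv2.connectedComponentsWithStats(cv2.morphologyEx(m,cv2.MORPH_CLOSE,np.ones((15,15))));i=1+st[1:,4].argmax();print(st[i],c[i])
W=np.array([ray(d,p,.043)[:2] for p in np.argwhere(l==i)[:,::-1]],np.float32);print(cv2.minAreaRect(W))
b=(cv2.inRange(px,(0,0,0),(45,45,45))>0)&(l==i);k,l2,s2,c2=cv2.connectedComponentsWithStats(b.astype(np.uint8));j=1+s2[1:,4].argmax();print('bar',s2[j],c2[j])
P=np.argwhere(l2==j)[:,::-1];B=np.array([ray(d,p,.072)[:2] for p in P],np.float32);print(cv2.minAreaRect(B))
x=B-B.mean(0);v=np.linalg.svd(x,full_matrices=False)[2][0];print('bar axis',np.degrees(np.arctan2(v[1],v[0])))
```

```text
[[0.4883, -0.0485], [0.5111, 0.0575], [0.5824, 0.0407], [0.5589, -0.0662]] [ 0.5351551  -0.00411327] [np.float64(0.0727), np.float64(0.1085), np.float64(0.0733), np.float64(0.1094)]
[[0.4852, -0.0531], [0.5106, 0.0634], [0.586, 0.045], [0.5632, -0.0719]] [ 0.53627585 -0.00415266] [np.float64(0.0802), np.float64(0.1193), np.float64(0.0776), np.float64(0.1192)]
[  138   141   137    91 11184] [207.9940093  185.14976753]
((0.537481963634491, -0.31347623467445374), (0.12014522403478622, 0.08137163519859314), 64.55269622802734)
bar [190 171  17  31 366] [198.08743169 187.8715847 ]
((0.5340194702148438, -0.312134325504303), (0.012123780325055122, 0.024848323315382004), 64.84635925292969)
bar axis -26.819782
```

View pics/w3.png

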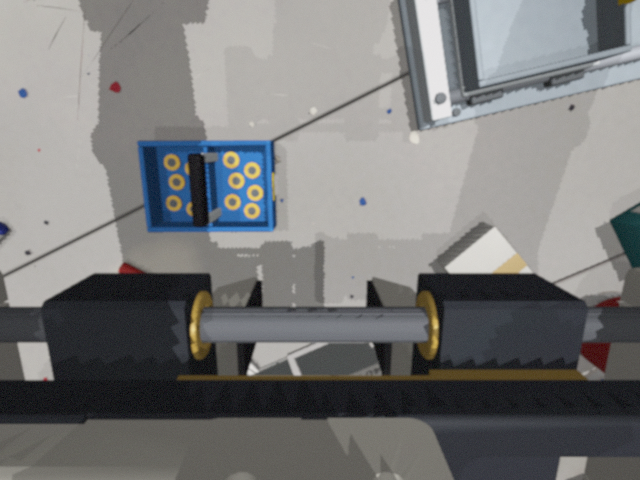

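The tray lies at (139–275, 141–231), with its bar centred at (198,189) and the yellow notch stripe at the right end (273,187). Moving in to grasp.

Emit:
drive_tool:
  targets:
    - [0,0,0,-0.7,-0.7,-0.5,0.5]
    - [0,0,0,-1.4,-1.4,-1,0.5]
    - [0,0,0,-1.82,-1.87,-1.7,0.5]
    - [0,0,0,-1.82,-1.87,-2.5,0.5]
    - [0,0,0,-1.82,-1.87,-2.7,0.5]

```text
clock: 3.1
position: [0.5313, -0.3114, 0.1236]
ee_rot: [-0.693, -3.059, -0.002]
force: [0.1, -0.2, -0.3]
width: 0.496
gripper_force: 0.0
```

Run:
```python
from h import *
a=arm.get_image('top')['pixels'][165:275,270:410];b=arm.get_image('side')['pixels'][195:315,280:420]
im=np.zeros((344,800,3),np.uint8);im[:314,:400]=cv2.resize(a,(400,314),interpolation=2);im[:,400:]=cv2.resize(b,(400,344),interpolation=2)
save('g1.png',im)
```

```text
(no output)
```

View pics/g1.png

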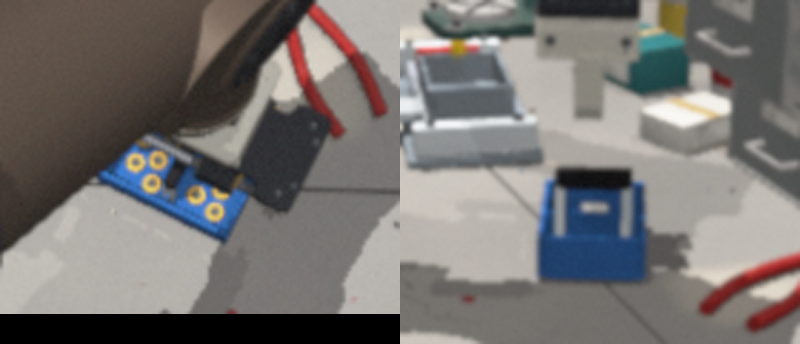

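Side view: the finger at x≈588 hangs straight above the bar (x≈593), and the top view shows the gripper aligned with the tray. Lowering and gripping.

Emit:
drive_tool:
  targets:
    - [0,0,0,0,0,-0.8,0.5]
    - [0,0,0,0,0,-1.6,0.5]
    - [0,0,0,0,0,-1.95,0.5]
    - [0,0,0,0,0,-1.95,0.5]

```text
clock: 3.6
position: [0.5337, -0.3115, 0.0481]
ee_rot: [-0.69, -3.063, -0.001]
force: [-0.4, 0.1, 0.2]
width: 0.501
gripper_force: 0.0
```

Emit:
drive_tool:
  targets:
    - [0,0,0,0,0,0,0]
    - [0,0,0,0,0,0,0]
    - [0,0,0,0,0,0,0]
    - [0,0,0,0,0,0,0]
    - [0,0,0,0,0,0,0]
  force: 25

```text
clock: 4.1
position: [0.5338, -0.313, 0.0493]
ee_rot: [0.692, 3.064, -0.001]
force: [1.7, 3.1, 3.6]
width: 0.116
gripper_force: 25.6
```

Emit:
drive_tool:
  targets:
    - [0,0,0,0,0,0.3,0]
    - [0,0,0,0,0,0.9,0]
    - [0,0,0,0,0,1.6,0]
    - [0,0,0,0,0.2,2.4,0]
    - [0,0,0.1,0,0.6,3,0]

```text
clock: 4.6
position: [0.5333, -0.2901, 0.1712]
ee_rot: [0.682, 3.065, -0.002]
force: [0.1, -0.3, -3.0]
width: 0.119
gripper_force: 25.0
```

Emit:
drive_tool:
  targets:
    - [0,0,0.5,0,0.8,0,0]
    - [0,0,1,0,1.6,0,0]
    - [0,0,1.5,0,2.4,0,0]
    - [0,0,2,0,3.2,0,0]
    - [0,0,2.5,0,4,0,0]

```text
clock: 5.1
position: [0.5331, -0.1273, 0.1693]
ee_rot: [-0.338, -3.123, -0.0]
force: [0.8, 0.5, -4.5]
width: 0.117
gripper_force: 25.0
```

Emit:
drive_tool:
  targets:
    - [0,0,0,0,0.8,0,0]
    - [0,0,0,0,1.6,0,0]
    - [0,0,0,0,2.3,0,0]
    - [0,0,0,0,2.8,0,0]
    - [0,0,0,0,3.1,0,0]

```text
clock: 5.6
position: [0.5333, -0.0026, 0.1691]
ee_rot: [-0.338, -3.123, -0.001]
force: [-0.2, -0.5, -3.6]
width: 0.12
gripper_force: 25.0
```

Run:
```python
from h import *
import pickle
t=arm.get_image('top');s=arm.get_image('side');w=wrist();pickle.dump((t,s,w),open('h1.pkl','wb'))
a=t['pixels'][160:280,110:270];b=s['pixels'][150:260,235:355];c=w['pixels']
im=np.zeros((600,800,3),np.uint8);im[:300,:400]=cv2.resize(a,(400,300),interpolation=2);im[:366,400:]=cv2.resize(b,(400,366),interpolation=2)
im[300:,:400]=cv2.resize(c,(400,300))
save('h1.png',im)
```

```text
(no output)
```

View pics/h1.png

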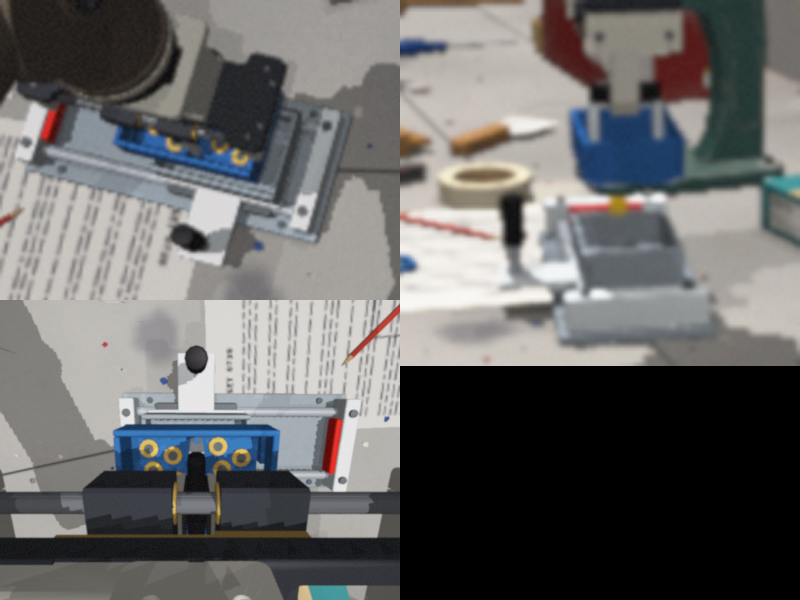

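The tray hangs level over the grey tray. In the wrist view its robot-side rim edge shows with corners at about (184,208) and (446,205) full-size, so I can measure the tray's pose in hand with the same camera as the seat.

Run:
```python
from h import *
import pickle
t,s,w=pickle.load(open('h1.pkl','rb'));st=arm.observe();print(st['position'],st['ee_rot'])
h=cv2.cvtColor(w['pixels'],cv2.COLOR_RGB2HSV);m=cv2.inRange(h,(100,120,40),(125,255,255));m[275:]=0;m[:190]=0
m[:,:170]=0;m[:,460:]=0
cols=range(200,435,5);top=[np.flatnonzero(m[:,c])[0] for c in cols]
print(top)
# outer end edges: at each row min/max col
for r in range(204,275,6):
    x=np.flatnonzero(m[r]);print(r,x.min() if len(x) else None,x.max() if len(x) else None)
uz=st['position'][2]-.0485
pf=np.polyfit(cols,top,1)
for H in(.040,.046):
    A=ray(w,(210,np.polyval(pf,210)),uz+H);B=ray(w,(420,np.polyval(pf,420)),uz+H);e=B-A;print(H,A,B,'yaw',np.degrees(np.arctan2(-e[0],e[1])))
# expected: nominal tray centred at TCP with tool yaw
R=Ro.from_rotvec(st['ee_rot']).as_matrix();Y=R[:,1];X=np.array([Y[1],-Y[0],0])
for H in(.040,.046):
  C=[np.r_[st['position'][:2],uz+H]+X*a*.042+Y*b*.06 for a,b in((-1,-1),(-1,1),(-1,0))];print('pred',proj(w,C).round(1))
```

```text
[ 0.53353649 -0.00473297  0.16900105] [ 3.39712112e-01  3.12313968e+00 -3.10908844e-04]
[np.int64(202), np.int64(200), np.int64(200), np.int64(200), np.int64(199), np.int64(199), np.int64(200), np.int64(199), np.int64(199), np.int64(200), np.int64(200), np.int64(200), np.int64(200), np.int64(200), np.int64(200), np.int64(200), np.int64(200), np.int64(200), np.int64(200), np.int64(200), np.int64(200), np.int64(200), np.int64(200), np.int64(200), np.int64(200), np.int64(200), np.int64(200), np.int64(200), np.int64(200), np.int64(200), np.int64(200), np.int64(200), np.int64(200), np.int64(200), np.int64(200), np.int64(200), np.int64(200), np.int64(199), np.int64(199), np.int64(200), np.int64(200), np.int64(200), np.int64(200), np.int64(200), np.int64(200), np.int64(200), np.int64(201)]
204 194 435
210 182 446
216 182 446
222 183 446
228 183 445
234 183 445
240 183 444
246 184 443
252 185 443
258 186 442
264 186 442
270 187 441
0.04 [ 0.48272187 -0.03897957  0.16050105] [0.50223893 0.05070371 0.16050105] yaw -12.277393336104362
0.046 [ 0.48231414 -0.03721084  0.16650105] [0.50112581 0.04923112 0.16650105] yaw -12.277393336104387
pred [[174.3 200.4]
 [448.7 201.2]
 [311.5 200.8]]
pred [[169.2 202.3]
 [453.6 203. ]
 [311.4 202.6]]
```

The tray sits about 3.5 mm along +X in the grip, with yaw within 0.3°. Both cameras agree on a TCP target of (0.5314, -0.0053), so I'll lower in stages and watch the force.

Emit:
drive_tool:
  targets:
    - [0,0,-0.05,-0.05,-0.01,-0.3,0]
    - [0,0,-0.05,-0.05,-0.01,-0.7,0]
    - [0,0,-0.05,-0.05,-0.01,-1,0]
    - [0,0,-0.05,-0.05,-0.01,-1.15,0]
    - [0,0,-0.05,-0.05,-0.01,-1.15,0]

```text
clock: 6.25
position: [0.5309, -0.0058, 0.1216]
ee_rot: [-0.349, -3.12, 0.001]
force: [-0.9, 0.4, -2.6]
width: 0.117
gripper_force: 25.0
```

Emit:
drive_tool:
  targets:
    - [0,0,0,0,0,-0.05,0]
    - [0,0,0,0,0,-0.1,0]
    - [0,0,0,0,0,-0.15,0]

```text
clock: 6.55
position: [0.532, -0.005, 0.117]
ee_rot: [0.348, 3.121, 0.0]
force: [0.4, -0.3, -3.8]
width: 0.117
gripper_force: 25.0
```

No contact so far, so the key is entering the notch. Lowering on in small steps.

Emit:
drive_tool:
  targets:
    - [0,0,0,0,0,-0.05,0]
    - [0,0,0,0,0,-0.1,0]
    - [0,0,0,0,0,-0.1,0]

```text
clock: 6.85
position: [0.5315, -0.005, 0.1125]
ee_rot: [-0.348, -3.122, 0.0]
force: [-0.2, -0.7, -2.8]
width: 0.119
gripper_force: 25.0
```

Emit:
drive_tool:
  targets:
    - [0,0,0,0,0,-0.04,0]
    - [0,0,0,0,0,-0.08,0]
    - [0,0,0,0,0,-0.08,0]

```text
clock: 7.15
position: [0.5318, -0.0049, 0.1103]
ee_rot: [0.348, 3.122, 0.001]
force: [-4.0, 0.9, 7.3]
width: 0.115
gripper_force: 25.0
```

Emit:
drive_tool:
  targets:
    - [0,0,0,0,0,0,0.5]
    - [0,0,0,0,0,0,0.5]
    - [0,0,0,0,0,0,0.5]
    - [0,0,0,0,0,0,0.5]

```text
clock: 7.55
position: [0.5317, -0.005, 0.1095]
ee_rot: [0.348, 3.122, 0.0]
force: [0.2, 0.8, 0.3]
width: 0.421
gripper_force: 0.0
```

Emit:
drive_tool:
  targets:
    - [0,0,0,0,0,0.3,0.5]
    - [0,0,0,0,0,1,0.5]
    - [0,0,0,0,0,2,0.5]
    - [0,0,0,0.8,0,3,0.5]
    - [0,0,0,1.8,0,3.5,0.5]

```text
clock: 8.05
position: [0.6045, -0.0052, 0.2547]
ee_rot: [0.347, 3.118, 0.003]
force: [1.6, -0.3, -0.8]
width: 0.498
gripper_force: 0.0
```

Run:
```python
from h import *
import pickle
t=arm.get_image('top');s=arm.get_image('side');w=wrist();pickle.dump((t,s,w),open('p1.pkl','wb'))
a=t['pixels'][160:280,110:270];b=s['pixels'][180:260,265:345];c=w['pixels'][:280]
im=np.zeros((600,800,3),np.uint8);im[:300,:400]=cv2.resize(a,(400,300),interpolation=2);im[:300,400:700]=cv2.resize(b,(300,300),interpolation=2)
im[300:,:686]=cv2.resize(c,(686,300))
save('p1.png',im)
print(arm.observe()['position'])
```

```text
[ 0.60613292 -0.00503281  0.2515752 ]
```

View pics/p1.png

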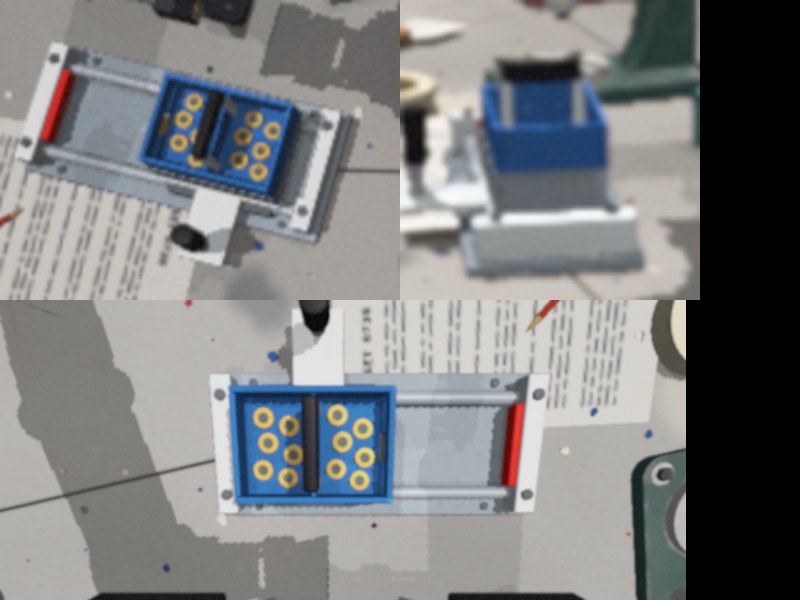

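The tray sits flush on the grey tray, level, with all the eyelets in it and the key under the notch end. The push grip is free at about (184,237) in the top crop. Next I'll straddle the push grip.

Emit:
drive_tool:
  targets:
    - [0,0,0,-1.1,0.1,0,0.8]
    - [0,0,0,-2.2,0.2,0,0.8]
    - [0,0,0,-3.3,0.3,0,0.8]
    - [0,0,0,-4.1,0.5,0,0.8]
    - [0,0,0,-4.1,0.5,-0.9,0.8]

```text
clock: 8.7
position: [0.4371, 0.0159, 0.2161]
ee_rot: [0.345, 3.119, 0.006]
force: [1.3, 0.5, -0.6]
width: 0.792
gripper_force: 0.0
```

Run:
```python
from h import *
import pickle
w=wrist();st=arm.observe();print(st['position'])
t,s,_=pickle.load(open('p1.pkl','rb'))
px=w['pixels'];m=cv2.inRange(px,(0,0,0),(50,50,50));m[278:]=0
k,l,sx,c=cv2.connectedComponentsWithStats(m)
for i in range(1,k):
    if sx[i,4]>60:print(sx[i],c[i],ray(w,c[i],.09))
# seating check, side view bar & top view bar
for n,d,(r0,r1,c0,c1) in(('side',s,(190,205,290,315)),):
    m=cv2.inRange(d['pixels'][r0:r1,c0:c1],(0,0,0),(50,50,50));P=np.argwhere(m);print('bar side px',P.mean(0)[::-1]+[c0,r0])
print(proj(s,[[.533,-.005,.126],[.533,-.005,.131]]), 'grip top side', proj(s,[.4405,.0155,.1]))
```

```text
[0.43503363 0.0153287  0.20961178]
[303 220  26  35 718] [315.63231198 237.67966574] [0.43994489 0.01656825 0.09      ]
[265 264  26  10 106] [280.97169811 266.36792453] [ 0.45647319 -0.01478704  0.09      ]
[474 273 123   5 394] [531.04568528 275.8248731 ] [0.50708308 0.17531814 0.09      ]
[ 31 274 124   4 476] [ 94.10294118 275.53991597] [ 0.43176726 -0.15936164  0.09      ]
bar side px [302.02247191 198.73033708]
[[302.99895683 198.39416974]
 [302.96824839 196.65882891]] grip top side [[269.41485168 208.84578853]]
```

The grip is at (0.440, 0.0165), and the bar height in the side view fits a seated tray. Going down.

Emit:
drive_tool:
  targets:
    - [0,0,0,0.12,0.03,-1,0.8]
    - [0,0,0,0.12,0.03,-2,0.8]
    - [0,0,0,0.12,0.03,-2.9,0.8]
    - [0,0,0,0.12,0.03,-3.4,0.8]
    - [0,0,0,0.12,0.03,-3.4,0.8]

```text
clock: 9.25
position: [0.4418, 0.0156, 0.0754]
ee_rot: [-0.348, -3.116, 0.003]
force: [-0.6, -0.1, 0.2]
width: 0.801
gripper_force: 0.0
```

Emit:
drive_tool:
  targets:
    - [0,0,0,0,0,0,0.35]
    - [0,0,0,0,0,0,0.35]
    - [0,0,0,0,0,0,0.35]
    - [0,0,0,0,0,0,0.35]
  force: 5

```text
clock: 9.65
position: [0.445, 0.0164, 0.0784]
ee_rot: [0.347, 3.121, 0.001]
force: [0.1, 0.4, 0.7]
width: 0.498
gripper_force: 0.0
```

Emit:
drive_tool:
  targets:
    - [0,0,0,0.01,0.05,0,0.35]
    - [0,0,0,0.03,0.12,0,0.35]
    - [0,0,0,0.05,0.22,0,0.35]
    - [0,0,0,0.08,0.35,0,0.35]
    - [0,0,0,0.11,0.5,0,0.35]

```text
clock: 10.15
position: [0.4491, 0.0365, 0.0776]
ee_rot: [0.348, 3.122, -0.0]
force: [1.2, -3.0, 0.9]
width: 0.347
gripper_force: 0.9
```

Emit:
drive_tool:
  targets:
    - [0,0,0,0.04,0.17,0,0.35]
    - [0,0,0,0.08,0.34,0,0.35]
    - [0,0,0,0.11,0.51,0,0.35]
    - [0,0,0,0.15,0.68,0,0.35]
    - [0,0,0,0.19,0.85,0,0.35]

```text
clock: 10.65
position: [0.4565, 0.0708, 0.0775]
ee_rot: [-0.347, -3.122, 0.0]
force: [0.6, -1.9, 1.1]
width: 0.345
gripper_force: 1.0
```

Emit:
drive_tool:
  targets:
    - [0,0,0,0.04,0.17,0,0.35]
    - [0,0,0,0.08,0.34,0,0.35]
    - [0,0,0,0.11,0.51,0,0.35]
    - [0,0,0,0.15,0.68,0,0.35]
    - [0,0,0,0.19,0.85,0,0.35]

```text
clock: 11.15
position: [0.464, 0.1047, 0.0775]
ee_rot: [-0.348, -3.122, 0.0]
force: [0.2, -1.3, 1.4]
width: 0.354
gripper_force: 1.0
```

Emit:
drive_tool:
  targets:
    - [0,0,0,0.03,0.13,0,0.35]
    - [0,0,0,0.06,0.26,0,0.35]
    - [0,0,0,0.08,0.37,0,0.35]
    - [0,0,0,0.1,0.46,0,0.35]
    - [0,0,0,0.12,0.55,0,0.35]

```text
clock: 11.65
position: [0.4688, 0.1264, 0.0775]
ee_rot: [-0.348, -3.122, 0.0]
force: [0.4, -3.3, 0.3]
width: 0.347
gripper_force: 0.9
```

Emit:
drive_tool:
  targets:
    - [0,0,0,0.01,0.05,0,0.35]
    - [0,0,0,0.02,0.1,0,0.35]
    - [0,0,0,0.03,0.14,0,0.35]

```text
clock: 11.95
position: [0.4696, 0.1296, 0.0774]
ee_rot: [-0.35, -3.121, 0.004]
force: [-0.9, -10.3, 3.3]
width: 0.37
gripper_force: 5.0
```

Emit:
drive_tool:
  targets:
    - [0,0,0,0.01,0.04,0,0.35]
    - [0,0,0,0.02,0.08,0,0.35]
    - [0,0,0,0.02,0.11,0,0.35]

```text
clock: 12.25
position: [0.4705, 0.1337, 0.0774]
ee_rot: [-0.351, -3.121, 0.004]
force: [-0.4, -11.5, 3.2]
width: 0.458
gripper_force: 5.0
```

The force rose to about 11 N and the finger is giving way, so the carriage has likely reached the bumper. I'll open, lift away and verify by measurement.

Emit:
drive_tool:
  targets:
    - [0,0,0,-0.02,-0.1,0,0.5]
    - [0,0,0,-0.04,-0.2,0,0.6]
    - [0,0,0,-0.03,-0.15,0,0.75]
    - [0,0,0,-0.03,-0.15,0,0.75]
    - [0,0,0,-0.03,-0.15,0.2,0.75]

```text
clock: 12.75
position: [0.469, 0.1304, 0.0852]
ee_rot: [-0.347, -3.121, 0.001]
force: [0.8, -0.3, -0.0]
width: 0.743
gripper_force: 0.0
```

Emit:
drive_tool:
  targets:
    - [0,0,0,0,0,0.8,0.75]
    - [0,0,0,0,0,1.8,0.75]
    - [0,0,0,0,0,2.8,0.75]
    - [0,0,0,0,0,3.8,0.75]
    - [0,0,0,0,0,4.6,0.75]

```text
clock: 13.25
position: [0.4698, 0.1303, 0.2726]
ee_rot: [0.347, 3.12, 0.002]
force: [0.1, 0.3, -1.5]
width: 0.749
gripper_force: 0.0
```

Emit:
drive_tool:
  targets:
    - [0,0,0,1,0,0,0.75]
    - [0,0,0,2,0,0,0.75]
    - [0,0,0,3,0,0,0.75]
    - [0,0,0,4,0,0,0.75]
    - [0,0,0,4,0,0,0.75]

```text
clock: 13.75
position: [0.6331, 0.1298, 0.2686]
ee_rot: [0.349, 3.121, -0.003]
force: [0.1, -0.7, 0.2]
width: 0.749
gripper_force: 0.0
```

Run:
```python
from h import *
import pickle
t=arm.get_image('top');s=arm.get_image('side');w=wrist();pickle.dump((t,s,w),open('q1.pkl','wb'));o=pickle.load(open('p1.pkl','rb'))
def tray(w,H=.101):
    h=cv2.cvtColor(w['pixels'],cv2.COLOR_RGB2HSV);m=cv2.inRange(h,(100,120,40),(125,255,255));m[270:]=0
    m=cv2.morphologyEx(m,cv2.MORPH_CLOSE,np.ones((15,15)));k,l,st,c=cv2.connectedComponentsWithStats(m);i=1+st[1:,4].argmax()
    P=np.argwhere(l==i)[:,::-1];r=cv2.minAreaRect(np.array([ray(w,p,H)[:2] for p in P],np.float32));return r,st[i]
a,b=tray(o[2]),tray(w);print(a,b)
d=np.array(b[0][0])-a[0][0];print('move',d,np.hypot(*d))
for n,i in(('top',0),):
    r=[]
    for q in(o,(t,s,w)):
        dd=q[i];h=cv2.cvtColor(dd['pixels'],cv2.COLOR_RGB2HSV);m=cv2.inRange(h,(100,120,40),(125,255,255));m[:170]=0;m[262:]=0;m[:,:130]=0;m[:,250:]=0
        m=cv2.morphologyEx(m,cv2.MORPH_CLOSE,np.ones((7,7)));k,l,st,c=cv2.connectedComponentsWithStats(m);j=1+st[1:,4].argmax();P=np.argwhere(l==j)[:,::-1]
        x=cv2.minAreaRect(np.array([ray(dd,p,.101)[:2] for p in P],np.float32));print(n,x);r.append(np.array(x[0]))
    print(r[1]-r[0],np.hypot(*(r[1]-r[0])))
# red bumper left visible area in wrist
```

```text
(((0.5354687571525574, -0.006081134080886841), (0.11859297007322311, 0.08359560370445251), 77.38334655761719), array([  214,    79,   156,   112, 14262], dtype=int32)) (((0.5591338872909546, 0.10097570717334747), (0.11875437200069427, 0.0822770893573761), 77.32937622070312), array([  188,    98,   147,   103, 13114], dtype=int32))
move [0.02366513 0.10705684] 0.1096412588572459
top ((0.5301201343536377, -0.011766187846660614), (0.12616227567195892, 0.08589650690555573), 77.36815643310547)
top ((0.5533612370491028, 0.09269469231367111), (0.12764772772789001, 0.08575211465358734), 77.43331146240234)
[0.0232411  0.10446088] 0.10701506594107364
```

The tray moved about 108 mm. The start was probably already some 10 mm along, but my estimate of the end gap is only good to about 3 mm. I'll push again with stiffer fingers to be sure the carriage is fully home.

Emit:
drive_tool:
  targets:
    - [0,0,0,-1,-0.05,0,0.75]
    - [0,0,0,-2,-0.1,0,0.75]
    - [0,0,0,-3,-0.15,0,0.75]
    - [0,0,0,-4.05,-0.15,0,0.75]
    - [0,0,0,-4.05,-0.15,0,0.75]

```text
clock: 14.4
position: [0.4614, 0.1241, 0.2698]
ee_rot: [-0.343, -3.119, -0.003]
force: [0.4, 0.3, 0.5]
width: 0.751
gripper_force: 0.0
```

Emit:
drive_tool:
  targets:
    - [0,0,0,0,0,-1.1,0.75]
    - [0,0,0,0,0,-2.2,0.75]
    - [0,0,0,0,0,-3.3,0.75]
    - [0,0,0,0,0,-4.3,0.75]
    - [0,0,0,0,0,-4.75,0.75]

```text
clock: 14.9
position: [0.4652, 0.1239, 0.0773]
ee_rot: [-0.346, -3.119, 0.002]
force: [-0.8, -0.4, 0.3]
width: 0.751
gripper_force: 0.0
```

Emit:
drive_tool:
  targets:
    - [0,0,0,0,0,0,0.4]
    - [0,0,0,0,0,0,0.4]
    - [0,0,0,0,0,0,0.4]
    - [0,0,0,0,0,0,0.4]
    - [0,0,0,0,0,0,0.4]
  force: 20

```text
clock: 15.4
position: [0.4682, 0.1245, 0.0805]
ee_rot: [0.347, 3.121, 0.002]
force: [0.1, 0.4, -0.5]
width: 0.408
gripper_force: 0.0
```

Emit:
drive_tool:
  targets:
    - [0,0,0,0.01,0.05,0,0.4]
    - [0,0,0,0.02,0.1,0,0.4]
    - [0,0,0,0.03,0.14,0,0.4]
    - [0,0,0,0.03,0.14,0,0.4]

```text
clock: 15.8
position: [0.4689, 0.1302, 0.0795]
ee_rot: [0.347, 3.122, 0.0]
force: [-0.2, 0.0, -1.0]
width: 0.401
gripper_force: 0.0
```

Emit:
drive_tool:
  targets:
    - [0,0,0,0.01,0.03,0,0.4]
    - [0,0,0,0.01,0.06,0,0.4]
    - [0,0,0,0.01,0.06,0,0.4]

```text
clock: 16.1
position: [0.4692, 0.1311, 0.0794]
ee_rot: [-0.349, -3.122, 0.002]
force: [-0.1, -4.4, 0.8]
width: 0.398
gripper_force: 2.3
```

Emit:
drive_tool:
  targets:
    - [0,0,0,0.01,0.03,0,0.4]
    - [0,0,0,0.01,0.06,0,0.4]
    - [0,0,0,0.01,0.06,0,0.4]

```text
clock: 16.4
position: [0.4693, 0.1313, 0.0794]
ee_rot: [-0.352, -3.121, 0.005]
force: [-0.8, -12.2, 3.9]
width: 0.399
gripper_force: 6.2
```

Emit:
drive_tool:
  targets:
    - [0,0,0,0.01,0.04,0,0.4]
    - [0,0,0,0.01,0.04,0,0.4]

```text
clock: 16.6
position: [0.4693, 0.1314, 0.0793]
ee_rot: [-0.353, -3.12, 0.008]
force: [-2.7, -18.6, 6.3]
width: 0.403
gripper_force: 8.8
```

That's a hard stop: 18.6 N with no movement, so the carriage is home. Backing off and retreating.

Emit:
drive_tool:
  targets:
    - [0,0,0,-0.03,-0.15,0,0.4]
    - [0,0,0,-0.05,-0.26,0,0.6]
    - [0,0,0,-0.05,-0.26,0,0.75]
    - [0,0,0,-0.05,-0.26,0,0.75]
    - [0,0,0,-0.05,-0.26,0.2,0.75]

```text
clock: 17.1
position: [0.4675, 0.1261, 0.0872]
ee_rot: [-0.346, -3.121, 0.001]
force: [-0.2, 0.2, -0.4]
width: 0.7
gripper_force: 0.0
```

Emit:
drive_tool:
  targets:
    - [0,0,0,0,0,0.8,0.75]
    - [0,0,0,0,0,1.8,0.75]
    - [0,0,0,0,0,2.8,0.75]
    - [0,0,0,0,0,3.8,0.75]
    - [0,0,0,0,0,4.6,0.75]

```text
clock: 17.6
position: [0.4683, 0.126, 0.2746]
ee_rot: [0.347, 3.12, 0.002]
force: [0.7, 1.0, -0.5]
width: 0.753
gripper_force: 0.0
```

Emit:
drive_tool:
  targets:
    - [0,0,0,1,0,0,0.75]
    - [0,0,0,2,0,0,0.75]
    - [0,0,0,3,0,0,0.75]
    - [0,0,0,4.2,0,0,0.75]
    - [0,0,0,4.2,0,0,0.75]

```text
clock: 18.1
position: [0.64, 0.1257, 0.27]
ee_rot: [0.348, 3.121, -0.004]
force: [-0.6, -0.8, 0.2]
width: 0.751
gripper_force: 0.0
```

Run:
```python
from h import *
import pickle
w=wrist();s=arm.get_image('side');st=arm.observe()
def tray(w,H=.101):
    h=cv2.cvtColor(w['pixels'],cv2.COLOR_RGB2HSV);m=cv2.inRange(h,(100,120,40),(125,255,255));m[270:]=0
    m=cv2.morphologyEx(m,cv2.MORPH_CLOSE,np.ones((15,15)));k,l,sx,c=cv2.connectedComponentsWithStats(m);i=1+sx[1:,4].argmax()
    P=np.argwhere(l==i)[:,::-1];return cv2.minAreaRect(np.array([ray(w,p,H)[:2] for p in P],np.float32))
print(tray(w),st['position'],st['clock'],st['force'])
h=cv2.cvtColor(w['pixels'],cv2.COLOR_RGB2HSV)
r=cv2.bitwise_or(cv2.inRange(h,(0,150,80),(6,255,255)),cv2.inRange(h,(174,150,80),(180,255,255)));r[260:]=0
k,l,sx,c=cv2.connectedComponentsWithStats(r);i=1+sx[1:,4].argmax();print('red',sx[i])
P=np.argwhere(l==i)[:,::-1];print(cv2.minAreaRect(np.array([ray(w,p,.04)[:2] for p in P],np.float32)))
px=s['pixels'];c0=proj(s,[.560,.104,.126])[0];print('exp bar side',c0)
u,v=c0.astype(int);m=cv2.inRange(px[v-7:v+8,u-14:u+15],(0,0,0),(55,55,55));Q=np.argwhere(m);print('seen',Q.mean(0)[::-1]+[u-14,v-7],np.ptp(Q,0))
```

```text
((0.5597051978111267, 0.10083523392677307), (0.11878983676433563, 0.08347892761230469), 77.30130767822266) [0.63632051 0.12575867 0.27091229] 18.2 [-0.75769538  0.03470426  0.145865  ]
red [337 100   6  73 357]
((0.5721255540847778, 0.16577693819999695), (0.004952527582645416, 0.0678894966840744), 77.30805969238281)
exp bar side [299.71016802 188.8110023 ]
seen [298.         189.27692308] [ 4 17]
```

```bash
python3 -c "
from cell import arm
print(arm.sign_off())"
```

```text
the job is handed in; nothing more can be done
None
```

The blue tray is seated on the grey tray with its notch over the key, the carriage is home against the red bumper (a second push met a hard stop at 18.6 N), the gripper is clear of everything, and I handed the job in at about 18 s.

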